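# Pack the L-bracket and the red adapter into the kitting tray

## Task

Pack the repair kit into the shallow white tray. First lay the flat dark steel L-bracket in it, turned so that it drops flat between the walls; then lay the red adapter board upright (black sockets up) in the corner that the bracket leaves free, lined up with the tray's sides and flat on the tray floor. Leave the heatsink where it is.

Things in the scene. Friction and masses are not known exactly. Their poses are not given: they have to be found in the camera images.
- tray: Shallow open white tray with a yellow floor, fixed to the worktop, not always square to the robot. Outside 110 mm (its x) by 146 mm (its y), 12 mm high; walls 4 mm thick, floor 3 mm thick, so the inside is 102 x 138 mm and 9 mm deep. Origin: centre of its underside, on the worktop; z up.
- bracket: Loose flat dark steel L, 0.12 kg, 6 mm thick, z up. Origin: underside, centre of its 84 (x) by 120 mm (y) outline. Long leg x -42 to -2, y -60 to 60 mm; short leg x -2 to 42, y -60 to -20; the corner x -2 to 42, y -20 to 60 is free. Hold it by the upright blue lug centred at x -14, y -12 mm: 12 mm thick (x), 26 long (y), z 6 to 32. Fits the tray with y along the tray's y, either way round, 9 mm play all round.
- adapter: Loose red board, 0.03 kg, 32 (x) by 64 mm (y), red base 11 mm high, lying flat. Origin: centre of its underside, z up. Two black box sockets stand on it in a row along y, 12 mm wide (x -6 to 6), 20 mm long each (y -26 to -6 and 6 to 26), solid from z 10 to 20 mm. Hold it across these 12 mm, fingertips just above z 11, clear of tray walls and bracket.
- heatsink: Bystander, to be left where it is: grey finned aluminium heatsink, 40 x 40 x 12 mm. Origin: centre of its underside.
There are look-alikes about, which are no part of the job. Leave any blue look-alike of the adapter alone.

How it is judged:
By the outcome, as a careful person would: the job done as asked, in the order asked, and still so for the second after the job is handed in, with the robot touching nothing.
It also fails if it takes over 56 s, if anything falls off the work surface, if the arm or the gripper's body presses on something with over 40 N, if the wrist force passes 120 N, or if a joint passes its speed limit or range.

## Robot

A 6-joint arm with a two-finger parallel gripper is mounted at the origin on a cart in front of the work surface, level with it; the furniture and walls round the work are solid. World frame = base frame: x ahead of the robot, y to its left, z up, the work surface at z = 0. Lengths are in m, angles in rad, forces in N, time in s.
With the tool pointing down it reaches from about 0.325 to 0.875 m from the base axis. Payload 4.4 kg.
Tool frame: the origin (TCP) lies at the centre of the arm's flange, where the gripper is bolted on; the fingertips stand 173 mm ahead of it and the grasp point (between the pads) lies 155 mm ahead of it; z points along the fingers, x is the direction in which the jaws open and shut, and the axes are right-handed (so a half turn about z gives the same grasp; the last joint's range is limited). The gripper opens to 85 mm and grips with 20 to 120 N. Pads are 22 mm wide; open, the fingers measure 114 mm over their backs; the gripper's body (76 mm by 85 mm) begins 54 mm behind the grasp point. The pads swing forward as they close: fully open they stand 13 mm farther back than shut.
Start: joints at [1.143, 0.207, 1.542, -0, 1.393, -0.15], TCP at [0.158, 0.553, 0.405] pointing down, gripper open.
Joint ranges: [-2.73, 2.73], [-0.86, 2.22], [0.23, 2.46], [-1.11, 4.25], [0.08, 2.63], [-2.82, 2.82]. Speed limits (rad/s): [2.79, 2.79, 3.14, 3.14, 3.14, 3.14].

## Interface

Orientations are given as [roll, pitch, yaw] about the fixed x, y, z axes, in that order (R = Rz(yaw) Ry(pitch) Rx(roll)).
In Python, from station import r, grab_frame, get_calibration, recognise gives the robot as it stands.
- The arm moves only by the shell command python3 -m inch 'ROWS' [FORCE]. ROWS is JSON, a list that holds one entry, the list of rows, each a list of 7 numbers: the shift along the tool's x, y, z in m, then the turn, a rotation vector about the tool's x, y, z in degrees, then the opening, from -1 (shut) to 1 (fully open). A call has exactly 10 rows; each row is the pose to reach, as a shift and turn from the pose commanded when the call began, along the tool's axes at that moment; what a row does not reach only later rows make up. A row lasts 1/10 s, in which the tool goes at most 50 mm and 8.59 degrees, less where a joint would pass 70% of its speed; a pose out of reach is approached as far as the arm can. A call with a gripper value outside its range is refused whole. The fingers move at their own pace and stop on an object; FORCE is the grip in N (left out, the last holds). Time passes only in rows, so rows that repeat a pose let the fingers close, or fill a call up. It gives the time, the measured TCP pose, the force and the opening at its end, in the units of the state.
- r.get_obs(): the state, without advancing time (a new reading comes with each control period).
- grab_frame(name): name is "scene" or "side" or "wrist"; returns the picture (480x640x3 uint8, red, green, blue); there is no depth.
- get_calibration(name): a dict with "fx", "fy", "cx", "cy" (pixels), "k1" (the pictures are not rectified: a ray, as slopes to the right and down, at radius r is drawn at 1 + k1 r^2 times it, then the intrinsics apply), "R" (3x3) and "t" (3): a world point X has camera coordinates R X + t; the wrist camera has in their place "T_tool_cam" (4x4, takes a point from camera to tool coordinates, whose origin is the TCP and whose axes are the tool frame's). Camera axes: x right, y down, z forward; pixel columns grow to the right and rows downward; lengths in m; the calibration is good to about 2 mm. A picture is of the moment at which its call begins: read the wrist's pose just before it. get_calibration takes no time and is no camera call.
- r.close_job(): hands the job in, once; it reports no verdict.
Trained networks look in the newest picture that a camera, given by its name, has taken for a name from the list of things; names that differ only in an ending like _2 or _b are one class to them, and where a whole thing is asked for, a point or a joint stands for the part that bears it (a point fixed in the world has none). Each returns a list of dicts, best first, with "confidence" (0 to 1); they miss things now and then, are a little off and sometimes report something else, mostly with a low value. They report only what shows in the picture. A call takes as long as a camera call. They do not tell look-alikes from the thing itself.
- recognise(camera, thing): "location" ([x, y, z] in m, in the coordinates of the camera as it stood for that picture, good to about 4 mm: the middle of the surface that is visible of it).
The state is a dict: "clock": time; "joint_pos": joint angles; "qvel": joint speeds; "joint_efforts": joint torques, N m; "tool_pos": TCP position; "tcp_rot": TCP orientation; "force": force on the tool from outside, world axes, zero at the start; "torque": the same for the moment, N m; "opening": finger opening in m.
Only numpy, scipy, OpenCV 4.12 (cv2) and the standard library are available. Lean on these libraries where they do the work, as an engineer would, in place of code of your own. Each camera call takes 0.05 s, during which the arm holds its last target.

## Working session

There is one attempt and no reset: what is moved stays moved. The work goes in short steps, Python scripts to look and compute and a shell command to move; the robot and the scene stay as the last step left them, time stands still between calls to the robot, and variables do not carry over. Pictures are saved under pics/ and viewed, and the job is handed in when it is done.

```bash
ls; mkdir -p pics; cat > h.py <<'E'
import numpy as np,cv2
from station import r,grab_frame,get_calibration,recognise
from scipy.spatial.transform import Rotation as Ro
def save(n,im,crop=None,s=1):
    if crop: im=im[crop[1]:crop[3],crop[0]:crop[2]]
    im=cv2.resize(im,None,fx=s,fy=s,interpolation=cv2.INTER_CUBIC)
    cv2.imwrite('pics/'+n+'.png',im[:,:,::-1])
def camRt(name,o=None):
    c=get_calibration(name)
    if name!='wrist': return np.array(c['R']),np.array(c['t']),c
    o=o or r.get_obs()
    T=np.eye(4);T[:3,:3]=Ro.from_euler('xyz',o['tcp_rot']).as_matrix();T[:3,3]=o['tool_pos']
    M=np.linalg.inv(T@np.array(c['T_tool_cam']))
    return M[:3,:3],M[:3,3],c
def K(c): return np.array([[c['fx'],0,c['cx']],[0,c['fy'],c['cy']],[0,0,1.]])
def proj(X,cam):
    R,t,c=cam;X=np.atleast_2d(X)
    p=X@R.T+t;q=p[:,:2]/p[:,2:];q=q*(1+c['k1']*(q**2).sum(1,keepdims=True))
    return q*[c['fx'],c['fy']]+[c['cx'],c['cy']]
def back(uv,z,cam):
    R,t,c=cam;q=(np.atleast_2d(uv)-[c['cx'],c['cy']])/[c['fx'],c['fy']]
    u=q.copy()
    for _ in range(20): u=q/(1+c['k1']*(u**2).sum(1,keepdims=True))
    d=np.c_[u,np.ones(len(u))]@R;C=-R.T@t
    return C+d*((z-C[2])/d[:,2])[:,None]
def toW(p,cam): return cam[0].T@(np.array(p)-cam[1])
E
python3 - <<'E'
from h import *
o=r.get_obs();print(o['clock'],o['tool_pos'],o['tcp_rot'],o['opening'])
for n in ['scene','side','wrist']:
    im=grab_frame(n);save(n+'0',im)
    np.save('pics/'+n+'0.npy',im)
    cam=camRt(n,o)
    for th in ['tray','bracket','adapter','heatsink'] if n!='wrist' else []:
        for d in recognise(n,th):
            p=toW(d['location'],cam);print(n,th,round(d['confidence'],2),p.round(3),proj(p,cam).round())
print(r.get_obs()['clock'])
E
```

```text
pics
0.0 [0.15752431 0.55261293 0.40348358] [-3.14122393e+00  2.35180633e-03  1.29300895e+00] 0.08558663593984453
scene tray 0.6 [0.501 0.159 0.001] [[270. 241.]]
scene bracket 0.95 [0.515 0.323 0.005] [[222. 208.]]
scene bracket 0.34 [0.499 0.16  0.001] [[269. 241.]]
scene adapter 0.96 [0.437 0.012 0.007] [[305. 286.]]
scene adapter 0.67 [ 0.516 -0.372  0.009] [[489. 350.]]
scene heatsink 0.53 [0.635 0.254 0.009] [[274. 190.]]
side tray 0.93 [0.501 0.161 0.006] [[324. 296.]]
side bracket 0.55 [0.522 0.333 0.009] [[288. 340.]]
side adapter 0.72 [0.442 0.026 0.011] [[365. 269.]]
side adapter 0.64 [ 0.519 -0.355  0.009] [[364. 210.]]
side heatsink 0.64 [0.639 0.265 0.012] [[241. 310.]]
0.55
```

View pics/scene0.png

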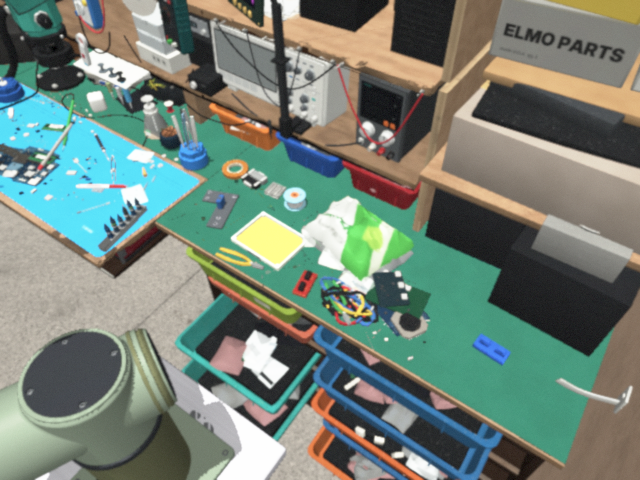

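View pics/side0.png

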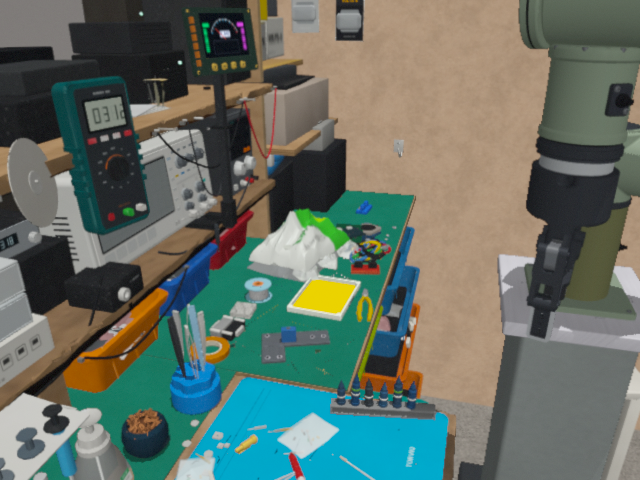

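View pics/wrist0.png

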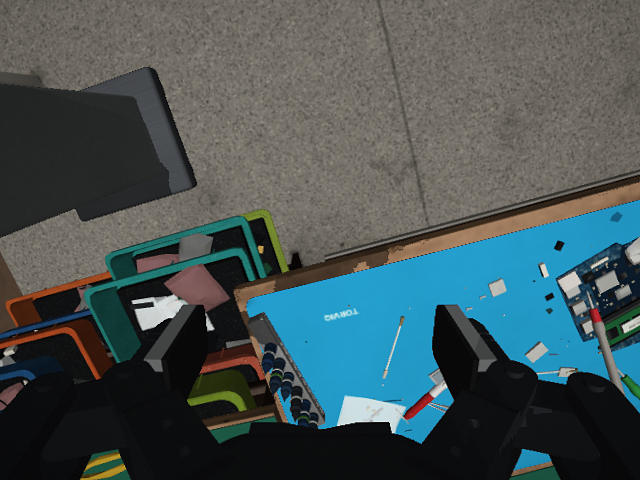

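The scene picture shows the tray at (268,241), the L-bracket with its blue lug at (220,207), the red adapter at (305,284), a blue look-alike at (490,349) and the heatsink near (275,190). I'll enlarge a crop around the targets.

```bash
python3 - <<'E'
from h import *
im=np.load('pics/scene0.npy');save('sc_crop',im,(180,160,340,310),5)
im=np.load('pics/side0.npy');save('si_crop',im,(220,220,420,370),4)
E
```

```text
(no output)
```

View pics/sc_crop.png

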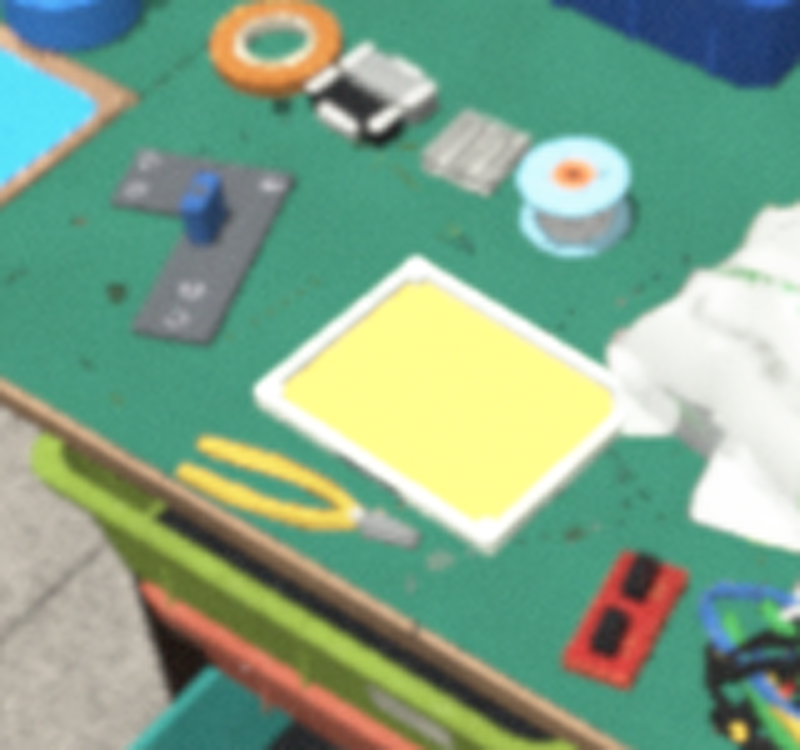

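View pics/si_crop.png

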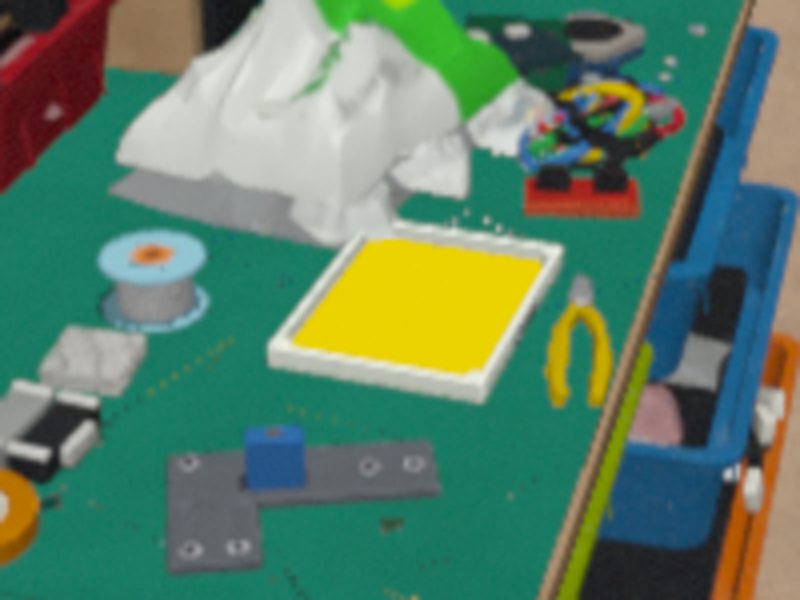

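```bash
cat >> h.py <<'E'
def fit(world_model,uv,cam,x0):
    # model points (body xyz), pixels; returns x,y,yaw for body on z offset
    from scipy.optimize import least_squares
    M=np.array(world_model,float)
    def W(p):
        c,s=np.cos(p[2]),np.sin(p[2]);return np.c_[p[0]+c*M[:,0]-s*M[:,1],p[1]+s*M[:,0]+c*M[:,1],M[:,2]]
    f=least_squares(lambda p:(proj(W(p),cam)-uv).ravel(),x0,loss='soft_l1',x_scale=[.01,.01,.05])
    return f.x,(proj(W(f.x),cam)-uv)
def delta(o,target,yaw):
    """shift in tool axes (mm) and turn about tool z (deg) to reach pointing-down pose with tool yaw"""
    Rt=Ro.from_euler('xyz',o['tcp_rot']);d=Rt.inv().apply(np.array(target)-o['tool_pos'])
    G=Ro.from_euler('xyz',[np.pi,0,yaw]);rv=(Rt.inv()*G).as_rotvec()
    return (d*1000).round(1),np.degrees(rv).round(2)
E
python3 - <<'E'
from h import *
cam=camRt('scene');o=r.get_obs()
def crop(p): return np.array(p)/5.+[180,160]
br=back(crop([(140,150),(295,175),(212,345),(135,325),(112,203)]),.006,cam);print(br.round(3)[:,:2])
t=back(crop([(415,255),(640,400),(487,552),(255,392)]),.012,cam);print(t.round(3)[:,:2])
a=back(crop([(625,550),(688,572),(625,690),(563,665)]),.011,cam);print(a.round(3)[:,:2])
c=get_calibration('wrist');print(np.array(c['T_tool_cam']).round(3),c['fx'])
print(r.get_obs()['joint_pos'])
E
```

```text
[[0.542 0.395]
 [0.573 0.318]
 [0.462 0.273]
 [0.451 0.312]
 [0.506 0.38 ]]
[[0.559 0.227]
 [0.545 0.081]
 [0.435 0.084]
 [0.448 0.231]]
[[ 0.471  0.035]
 [ 0.476  0.005]
 [ 0.411 -0.009]
 [ 0.406  0.02 ]]
[[ 1.     0.001  0.001 -0.   ]
 [-0.001  0.956  0.293 -0.076]
 [-0.001 -0.293  0.956  0.031]
 [ 0.     0.     0.     1.   ]] 390.4636436488306
[ 1.14250971e+00  2.06591710e-01  1.54152817e+00  1.99534548e-05
  1.39350568e+00 -1.50484876e-01]
```

```bash
python3 - <<'E'
from h import *
print(delta(r.get_obs(),[.51,.25,.42],np.radians(-68)))
E
```

```text
(array([-194.7,  421.9,  -15.3]), array([  0.  ,   0.  , 142.08]))
```

```bash
python3 -m inch '[[[-0.019,0.042,-0.0015,0,0,8,1],[-0.038,0.084,-0.003,0,0,16,1],[-0.058,0.126,-0.0045,0,0,24,1],[-0.078,0.168,-0.006,0,0,32,1],[-0.097,0.21,-0.0075,0,0,40,1],[-0.117,0.253,-0.009,0,0,48,1],[-0.136,0.295,-0.0105,0,0,56,1],[-0.156,0.337,-0.012,0,0,64,1],[-0.175,0.38,-0.0135,0,0,72,1],[-0.195,0.422,-0.015,0,0,80,1]]]'
python3 -m inch '[[[0,0,0,0,0,8,1],[0,0,0,0,0,16,1],[0,0,0,0,0,24,1],[0,0,0,0,0,32,1],[0,0,0,0,0,40,1],[0,0,0,0,0,48,1],[0,0,0,0,0,56,1],[0,0,0,0,0,62,1],[0,0,0,0,0,62,1],[0,0,0,0,0,62,1]]]'
python3 - <<'E'
from h import *
o=r.get_obs();print(o['clock'],o['tool_pos'],o['tcp_rot'],o['joint_pos'])
im=grab_frame('wrist');save('w1',im);np.save('pics/w1.npy',im);np.save('pics/w1o.npy',o)
cam=camRt('wrist',o)
for th in ['tray','bracket','heatsink']:
  for d in recognise('wrist',th):
    p=toW(d['location'],cam);print(th,round(d['confidence'],2),p.round(3),proj(p,cam).round())
E
```

```text
clock: 1.55
tool_pos: [0.5113, 0.2482, 0.42]
tcp_rot: [-3.141, -0.001, -0.109]
force: [0.2, 0.2, 0.3]
opening: 0.0857
clock: 2.55
tool_pos: [0.51, 0.2497, 0.4197]
tcp_rot: [-3.142, -0.0, -1.183]
force: [0.1, -0.1, -0.4]
opening: 0.0854
2.55 [0.51004224 0.24969935 0.41970705] [-3.14151224e+00 -9.61924981e-06 -1.18318030e+00] [ 3.02885897e-01  1.80052550e-01  1.54144168e+00 -2.81153109e-06
  1.42001749e+00  1.48606662e+00]
tray 0.68 [0.504 0.16  0.004] [[399. 233.]]
bracket 0.63 [0.529 0.33  0.008] [[250. 147.]]
heatsink 0.86 [ 0.638  0.256 -0.001] [[367.  66.]]
```

View pics/w1.png

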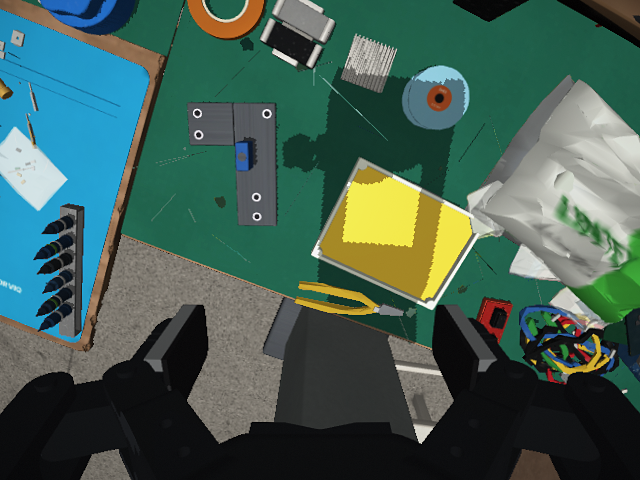

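The wrist view shows the bracket (outer corner at about (275,103), blue lug at (243,155)) and the tray (corners about (360,159), (485,220), (433,307), (313,255)). The heatsink is at (370,62). I'll enlarge it to get exact corners.

```bash
python3 - <<'E'
from h import *
im=np.load('pics/w1.npy');save('w1b',im,(170,80,300,240),3.7);save('w1t',im,(300,145,500,320),4)
E
```

```text
(no output)
```

View pics/w1b.png

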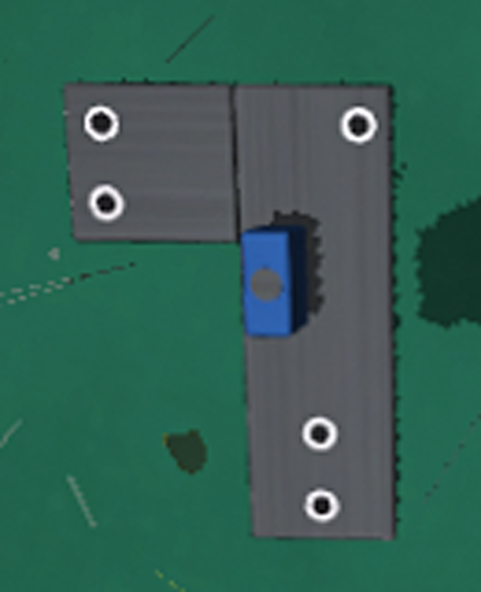

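View pics/w1t.png

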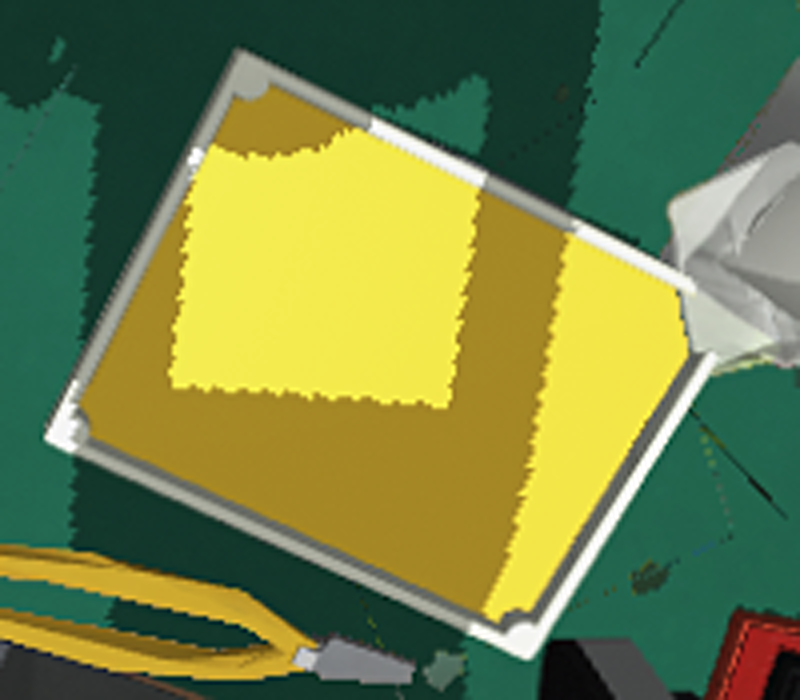

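```bash
python3 - <<'E'
from h import *
o=np.load('pics/w1o.npy',allow_pickle=True).item();cam=camRt('wrist',o)
mm=.001
M=np.array([(42,-60,6),(-42,-60,6),(-42,60,6),(-2,60,6),(-2,-20,6),(42,-20,6),(-8,-25,32),(-20,-25,32),(-20,1,32),(-8,1,32)])*mm
uv=np.array([(64,85),(391,85),(396,538),(253,538),(238,241),(75,241),(245,230),(290,228),(293,335),(247,337)])/3.7+[170,80]
b,e=fit(M,uv,cam,[.52,.33,np.radians(112)]);print('bracket',b[:2].round(4),np.degrees(b[2]).round(2));print(e.round(1).tolist())
c,s=np.cos(b[2]),np.sin(b[2]);print('lug',b[0]-.014*c+.012*s,b[1]-.014*s-.012*c)
M=np.array([(55,73,12),(-55,73,12),(-55,-73,12)])*mm
uv=np.array([(238,48),(45,438),(527,660)])/4+[300,145]
t,e=fit(M,uv,cam,[.5,.16,-.1]);print('tray',t[:2].round(4),np.degrees(t[2]).round(2),e.round(1).tolist())
# check in other views
c,s=np.cos(t[2]),np.sin(t[2])
Q=np.array([(55,73),(-55,73),(-55,-73),(55,-73)])*mm
W=np.c_[t[0]+c*Q[:,0]-s*Q[:,1],t[1]+s*Q[:,0]+c*Q[:,1],[.012]*4];print(W.round(3))
for n,k in [('scene',None),('side',None),('w1',o)]:
    im=np.load('pics/%s.npy'%(n if k else n+'0')).copy();cm=camRt('wrist',o) if k else camRt(n)
    im=cv2.resize(im,None,fx=4,fy=4,interpolation=cv2.INTER_CUBIC)
    p=proj(W,cm);cv2.polylines(im,[(p*4).astype(int)],True,(255,0,0),1)
    Wb=[]
    m=p.mean(0)*4
    x,y=int(m[0]-200),int(m[1]-250);save('ov_'+n,im[max(y,0):y+500,x:x+700])
E
```

```text
bracket [0.5045 0.3389] 111.36
[[-0.4, -1.0], [0.2, -0.5], [0.5, 0.7], [0.0, 0.1], [0.6, 0.3], [-0.5, -0.0], [-0.9, -0.3], [0.3, 0.3], [0.4, 0.5], [-0.3, -0.2]]
lug 0.5207799608666773 0.3302217291454511
tray [0.5002 0.1601] -3.6 [[0.3, -0.3], [-1.1, 0.2], [0.6, 0.2]]
[[0.56  0.23  0.012]
 [0.45  0.236 0.012]
 [0.441 0.091 0.012]
 [0.551 0.084 0.012]]
```

```bash
python3 - <<'E'
import cv2,numpy as np
a=[cv2.imread(f'pics/ov_{n}.png')[:480,:420] for n in('scene','side','w1')]
cv2.imwrite('pics/ov_all.png',cv2.resize(np.hstack(a),(800,305)))
E
```

```text
(no output)
```

View pics/ov_side.png

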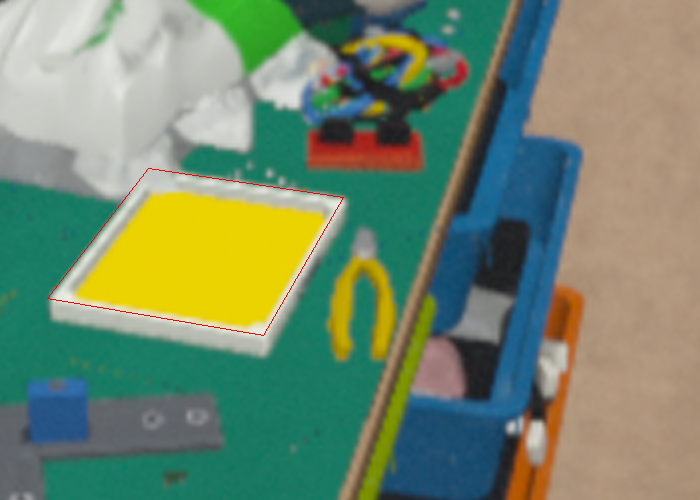

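View pics/ov_scene.png

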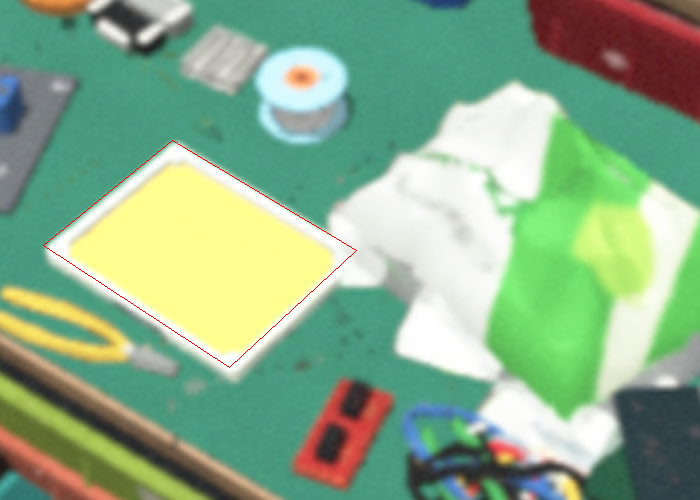

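```bash
python3 - <<'E'
from h import *
print(delta(r.get_obs(),[.5208,.3302,.184],np.radians(-68.6)))
E
```

```text
(array([-70.5, -40.3, 235.7]), array([-0.  ,  0.  ,  0.73]))
```

```bash
python3 -m inch '[[[-0.018,-0.010,0.025,0,0,0.2,1],[-0.035,-0.02,0.055,0,0,0.4,1],[-0.053,-0.03,0.09,0,0,0.7,1],[-0.0705,-0.0403,0.13,0,0,0.7,1],[-0.0705,-0.0403,0.165,0,0,0.7,1],[-0.0705,-0.0403,0.195,0,0,0.7,1],[-0.0705,-0.0403,0.215,0,0,0.7,1],[-0.0705,-0.0403,0.228,0,0,0.7,1],[-0.0705,-0.0403,0.2355,0,0,0.7,1],[-0.0705,-0.0403,0.2355,0,0,0.7,1]]]'
python3 - <<'E'
from h import *
o=r.get_obs();im=grab_frame('wrist');save('w2',im);im=grab_frame('side');save('s2',im,(220,220,420,370),4)
print(delta(o,[.5208,.3302,.184],np.radians(-68.6)))
E
```

```text
clock: 3.75
tool_pos: [0.5208, 0.3301, 0.1836]
tcp_rot: [3.141, -0.0, -1.198]
force: [1.0, -0.3, 0.3]
opening: 0.085
(array([-0.1, -0.1, -0.4]), array([ 0.06, -0.  , -0.01]))
```

View pics/w2.png

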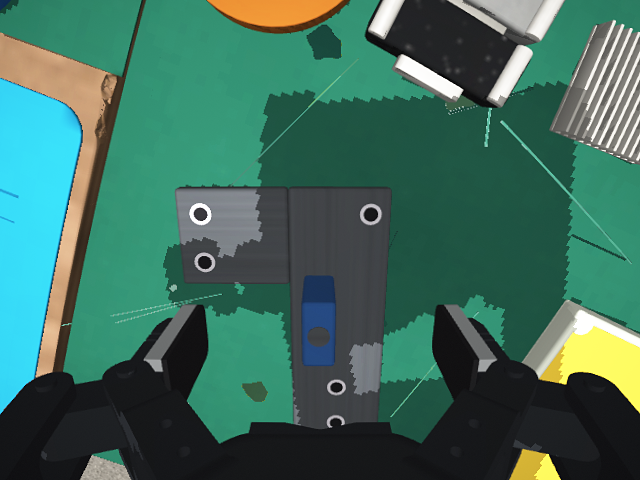

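The lug (302–335, 276–366) sits midway between the pads (207 and 433). Closing now.

```bash
python3 -m inch '[[[0,0,0,0,0,0,-1],[0,0,0,0,0,0,-1],[0,0,0,0,0,0,-1],[0,0,0,0,0,0,-1],[0,0,0,0,0,0,-1],[0,0,0,0,0,0,-1],[0,0,0,0,0,0,-1],[0,0,0,0,0,0,-1],[0,0,0,0,0,0,-1],[0,0,0,0,0,0,-1]]]' 60
```

```text
clock: 4.85
tool_pos: [0.5211, 0.3303, 0.1845]
tcp_rot: [-3.141, 0.0, -1.198]
force: [-0.4, -0.5, 3.5]
opening: 0.011
```

```bash
python3 -m inch '[[[0,0,-0.005,0,0,0,-1],[0,0,-0.015,0,0,0,-1],[0,0,-0.03,0,0,0,-1],[0,0,-0.045,0,0,0,-1],[0,0,-0.06,0,0,0,-1],[0,0,-0.075,0,0,0,-1],[0,0,-0.085,0,0,0,-1],[0,0,-0.09,0,0,0,-1],[0,0,-0.09,0,0,0,-1],[0,0,-0.09,0,0,0,-1]]]'
python3 - <<'E'
from h import *
o=r.get_obs();im=grab_frame('wrist');save('w3',im);np.save('pics/w3.npy',im);np.save('pics/w3o.npy',o);im=grab_frame('side');save('s3',im,(220,220,420,370),4)
E
```

```text
clock: 5.85
tool_pos: [0.5206, 0.3301, 0.2736]
tcp_rot: [3.14, -0.0, -1.198]
force: [0.4, 1.0, -0.0]
opening: 0.0107
```

View pics/w3.png

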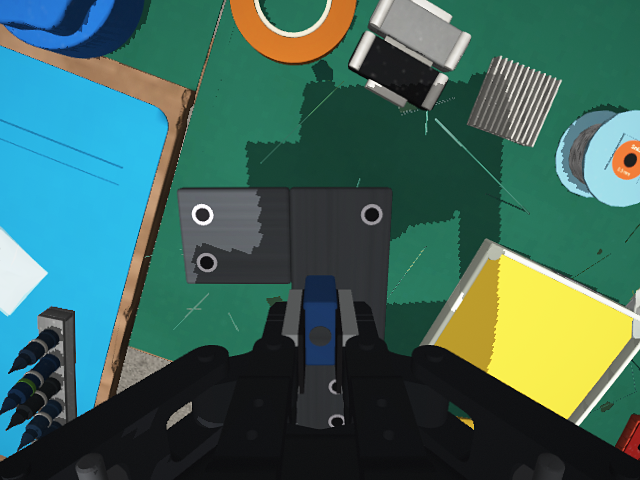

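View pics/s3.png

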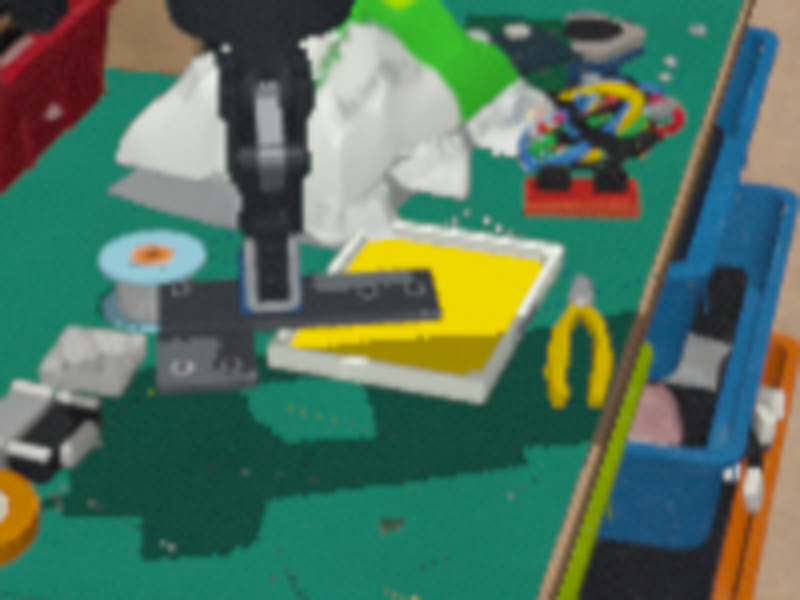

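```bash
python3 - <<'E'
from h import *
im=np.load('pics/w3.npy');save('w3t',im,(400,225,640,400),3.3);save('w3b',im,(165,170,405,310),3.3)
E
```

```text
(no output)
```

View pics/w3t.png

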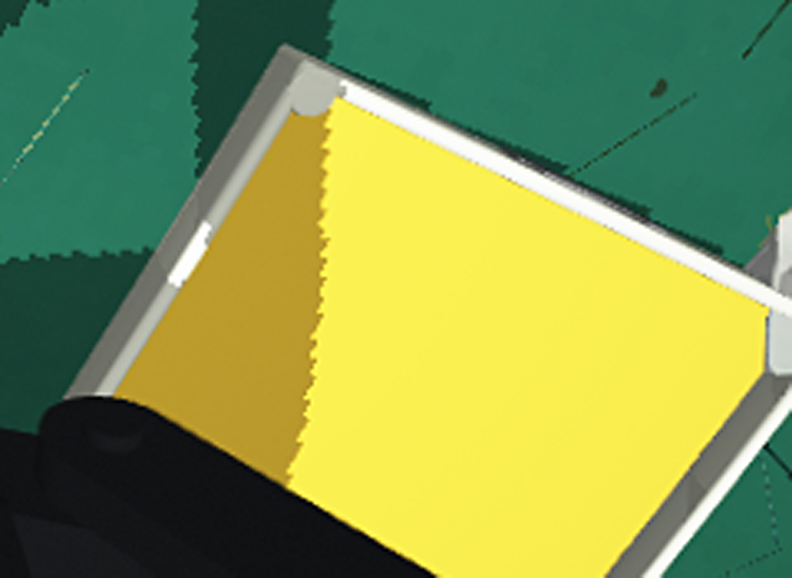

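View pics/w3b.png

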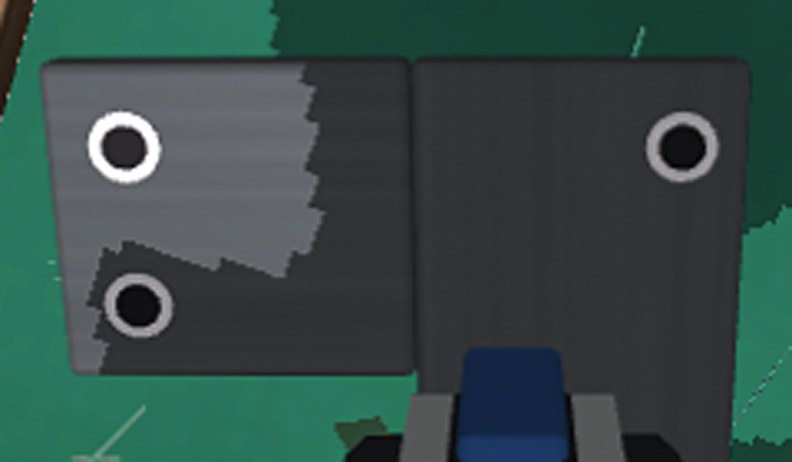

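```bash
python3 - <<'E'
from h import *
o=np.load('pics/w3o.npy',allow_pickle=True).item();cam=camRt('wrist',o)
uv=np.array([(302,62),(98,395),(345,80),(785,300)])/3.3+[400,225]
p=back(uv,.012,cam);print(p.round(4))
a=p[0]-p[1];b=p[2]-p[3];print('x-dir',np.degrees(np.arctan2(a[1],a[0])),'y-dir-90',np.degrees(np.arctan2(b[1],b[0]))-90)
mm=.001;h=o['tool_pos'][2]-.1845
M=np.array([(42,-60,6),(-42,-60,6),(-2,-20,6),(42,-20,6)])*mm+[0,0,h]
uv=np.array([(42,62),(750,60),(413,374),(75,374)])/3.3+[165,170]
b,e=fit(M,uv,cam,[.5045,.3389,np.radians(111.4)]);print(b[:2],np.degrees(b[2]),e.round(1).tolist())
yaw=o['tcp_rot'][2]
T=b[:2]-o['tool_pos'][:2];print('bracket yaw - tool yaw',np.degrees(b[2]-yaw))
R=lambda a:np.array([[np.cos(a),-np.sin(a)],[np.sin(a),np.cos(a)]])
print('offset in (yaw) frame',R(-yaw)@T)
E
```

```text
[[0.5584 0.2293 0.012 ]
 [0.4788 0.2335 0.012 ]
 [0.5582 0.2196 0.012 ]
 [0.5505 0.104  0.012 ]]
x-dir -3.0574492203155663 y-dir-90 -3.8436838320702265
[0.50436992 0.33867812] 111.41996632217209 [[-2.3, -0.6], [2.1, -0.3], [1.6, 1.0], [-1.9, 0.6]]
bracket yaw - tool yaw 180.0375965666513
offset in (yaw) frame [-0.01394585 -0.01195736]
```

```bash
python3 - <<'E'
from h import *
y=np.radians(-3.6);R=np.array([[np.cos(y),-np.sin(y)],[np.sin(y),np.cos(y)]])
t=np.array([.4995,.1595])+R@[-.0015,.002]+R@[.0139,.012];print(t)
print(delta(r.get_obs(),[*t,.2736],y))
E
```

```text
[0.5127546  0.17269377]
(array([143.6,  64.5,  -0.4]), array([ 1.100e-01,  6.000e-02, -6.502e+01]))
```

```bash
python3 -m inch '[[[0.012,0.005,0,0,0,-5,-1],[0.03,0.013,0,0,0,-13,-1],[0.049,0.022,0,0,0,-21,-1],[0.068,0.031,0,0,0,-29,-1],[0.087,0.039,0,0,0,-37,-1],[0.106,0.048,0,0,0,-45,-1],[0.124,0.056,0,0,0,-53,-1],[0.138,0.062,0,0,0,-61,-1],[0.1436,0.0645,0,0,0,-65,-1],[0.1436,0.0645,0,0,0,-65,-1]]]'
python3 - <<'E'
from h import *
o=r.get_obs();im=grab_frame('wrist');save('w4',im);np.save('pics/w4.npy',im);np.save('pics/w4o.npy',o);im=grab_frame('side');save('s4',im,(220,220,420,370),4)
y=np.radians(-3.6);print(delta(o,[.51275,.1727,.188],y))
E
```

```text
clock: 6.95
tool_pos: [0.5129, 0.172, 0.2734]
tcp_rot: [3.141, 0.002, -0.065]
force: [0.4, 0.1, -1.3]
opening: 0.0106
(array([-0.1, -0.7, 85.4]), array([ 0.03,  0.09, -0.12]))
```

View pics/w4.png

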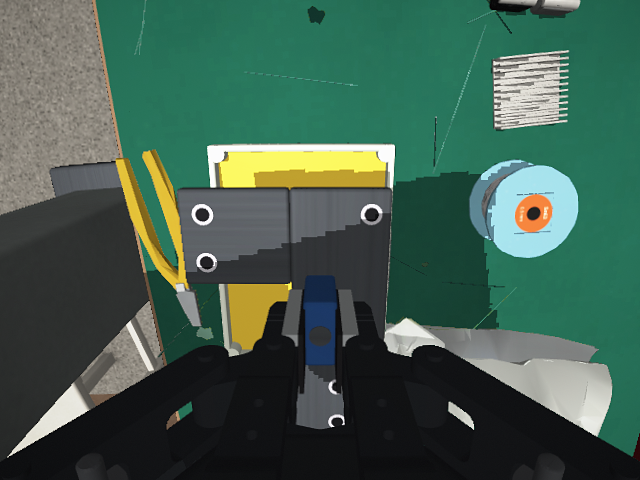

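View pics/s4.png

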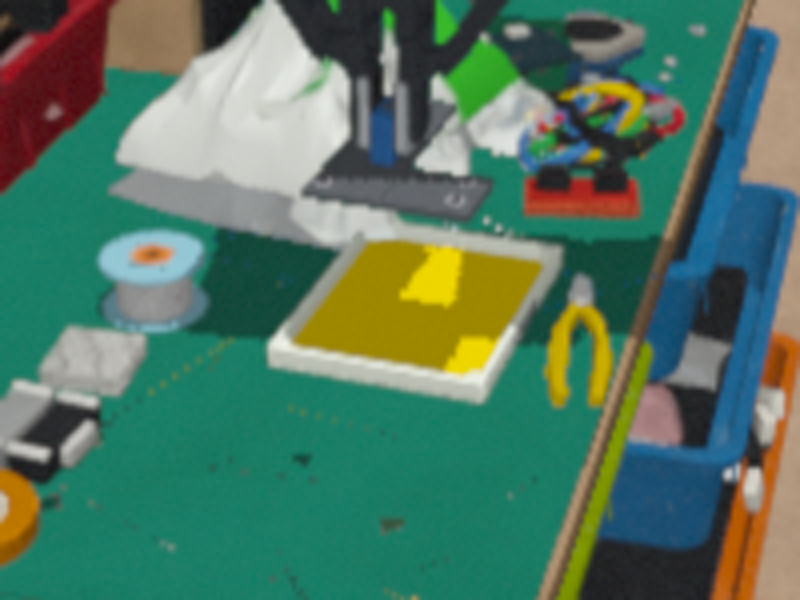

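Bracket is square to the tray's +y edge (208,147)–(395,145). I'll check the tray position with that edge.

```bash
python3 - <<'E'
from h import *
im=np.load('pics/w4.npy');save('w4t',im,(195,135,410,200),3.6)
E
```

```text
(no output)
```

View pics/w4t.png

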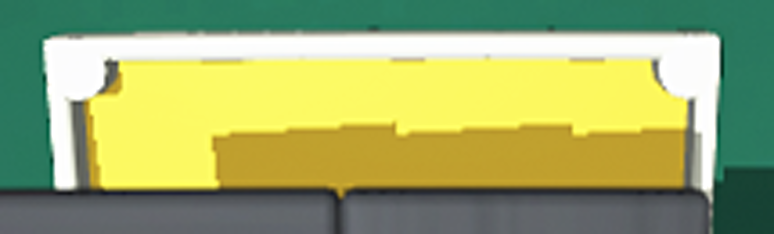

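```bash
python3 - <<'E'
from h import *
o=np.load('pics/w4o.npy',allow_pickle=True).item();cam=camRt('wrist',o)
p=back(np.array([(45,38),(719,35)])/3.6+[195,135],.012,cam)[:,:2]
d=p[1]-p[0];y=np.arctan2(d[1],d[0]);print(p.round(4),np.linalg.norm(d),np.degrees(y))
m=p.mean(0)-.073*np.array([-np.sin(y),np.cos(y)]);print('tray ctr',m)
E
```

```text
[[0.4503 0.2357]
 [0.5588 0.2291]] 0.10866466953979519 -3.4971314038394192
tray ctr [0.50007082 0.1595336 ]
```

```bash
python3 -m inch '[[[0,-0.0005,0.008,0,0,0,-1],[0,-0.0005,0.022,0,0,0,-1],[0,-0.0005,0.038,0,0,0,-1],[0,-0.0005,0.053,0,0,0,-1],[0,-0.0005,0.066,0,0,0,-1],[0,-0.0005,0.075,0,0,0,-1],[0,-0.0005,0.08,0,0,0,-1],[0,-0.0005,0.083,0,0,0,-1],[0,-0.0005,0.085,0,0,0,-1],[0,-0.0005,0.085,0,0,0,-1]]]'
python3 - <<'E'
from h import *
o=r.get_obs();im=grab_frame('wrist');save('w5',im);im=grab_frame('side');save('s5',im,(220,220,420,370),4)
E
```

```text
clock: 8.05
tool_pos: [0.5134, 0.1735, 0.1894]
tcp_rot: [-3.141, -0.001, -0.063]
force: [0.0, -0.4, -0.5]
opening: 0.0107
```

View pics/w5.png

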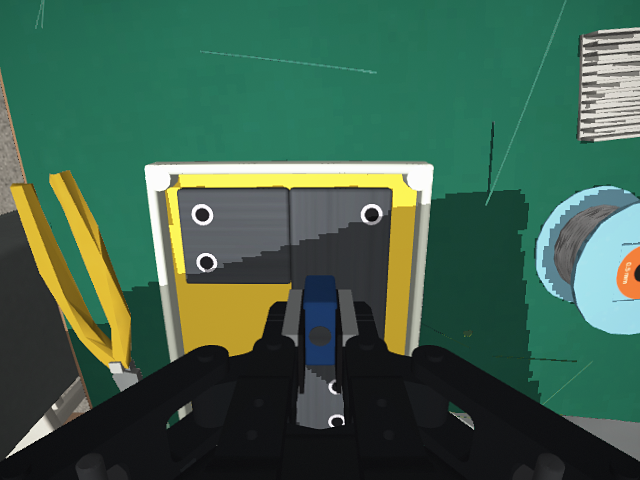

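View pics/s5.png

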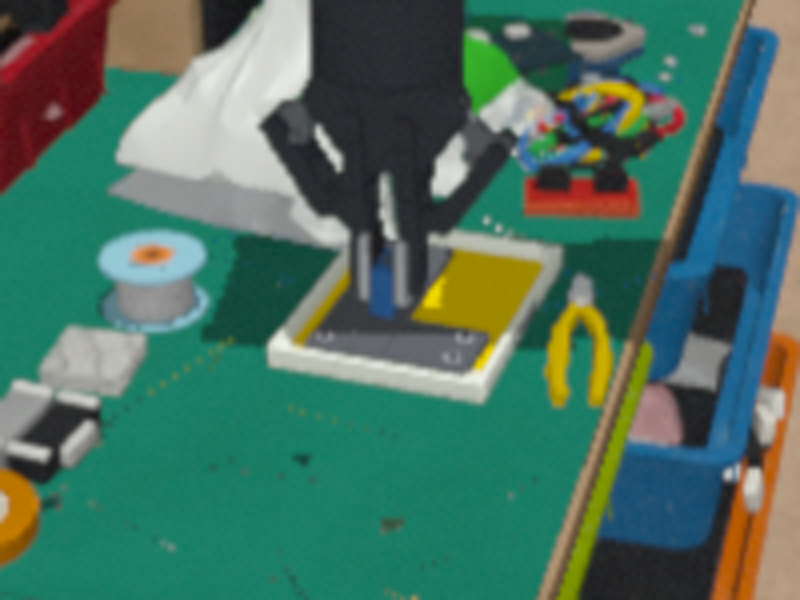

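The bracket is inside the walls with yellow margins on every visible side. I'll lower the last 2 mm and release.

```bash
python3 -m inch '[[[0,0,0.001,0,0,0,-1],[0,0,0.002,0,0,0,-1],[0,0,0.002,0,0,0,-1],[0,0,0.002,0,0,0,0],[0,0,0.002,0,0,0,0],[0,0,0.002,0,0,0,0],[0,0,0.002,0,0,0,0],[0,0,0.002,0,0,0,0],[0,0,-0.01,0,0,0,0],[0,0,-0.03,0,0,0,0]]]'
python3 - <<'E'
from h import *
print(delta(r.get_obs(),[.44,.012,.35],np.radians(-78)))
E
```

```text
clock: 9.15
tool_pos: [0.5124, 0.1733, 0.2187]
tcp_rot: [3.141, 0.004, -0.063]
force: [-0.3, 0.3, 0.6]
opening: 0.0428
(array([ -62.5,  165.6, -131. ]), array([ 0.17,  0.14, 74.38]))
```

```bash
python3 -m inch '[[[0,0,-0.03,0,0,4,0.5],[-0.003,0.007,-0.06,0,0,12,1],[-0.01,0.027,-0.09,0,0,20,1],[-0.019,0.05,-0.11,0,0,28,1],[-0.028,0.075,-0.125,0,0,36,1],[-0.037,0.098,-0.13,0,0,44,1],[-0.046,0.122,-0.13,0,0,52,1],[-0.054,0.145,-0.13,0,0,60,1],[-0.06,0.16,-0.13,0,0,68,1],[-0.062,0.164,-0.13,0,0,74.4,1]]]'
python3 - <<'E'
from h import *
o=r.get_obs();im=grab_frame('wrist');save('w6',im);np.save('pics/w6.npy',im);np.save('pics/w6o.npy',o);cam=camRt('wrist',o)
print(o['tool_pos'],o['tcp_rot'])
for th in ['adapter','bracket']:
  for d in recognise('wrist',th):
    p=toW(d['location'],cam);print(th,round(d['confidence'],2),p.round(3),proj(p,cam).round())
E
```

```text
clock: 10.15
tool_pos: [0.4403, 0.0125, 0.3501]
tcp_rot: [-3.141, -0.001, -1.369]
force: [0.0, -0.1, -0.3]
opening: 0.0853
[0.44026923 0.01247303 0.35011714] [-3.14076894e+00 -8.39263389e-04 -1.36861484e+00]
adapter 0.94 [0.453 0.021 0.008] [[313. 195.]]
bracket 0.98 [0.516 0.178 0.01 ] [[125.  74.]]
```

View pics/w6.png

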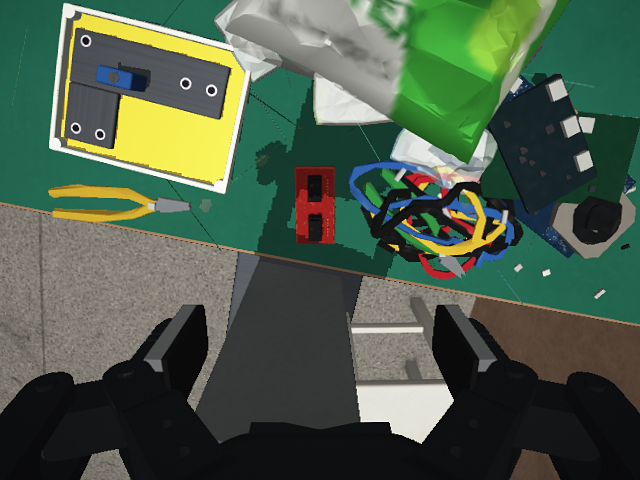

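The picture shows the bracket lying flat in the tray with its free corner at lower right (about (180,150)). There are two candidates for the adapter. The red board, here (296–336, 167–243) and in the scene at (305,284), is red with two black sockets and fits the description. The blue one, in the scene at (490,349), is the look-alike. I'll confirm with a crop.

```bash
python3 - <<'E'
from h import *
im=np.load('pics/w6.npy');save('w6a',im,(270,150,390,260),5);save('w6t',im,(40,0,260,200),3)
E
```

```text
(no output)
```

View pics/w6a.png

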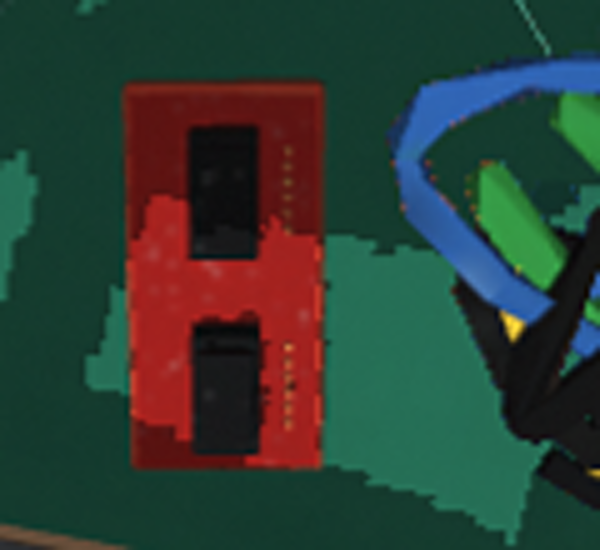

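View pics/w6t.png

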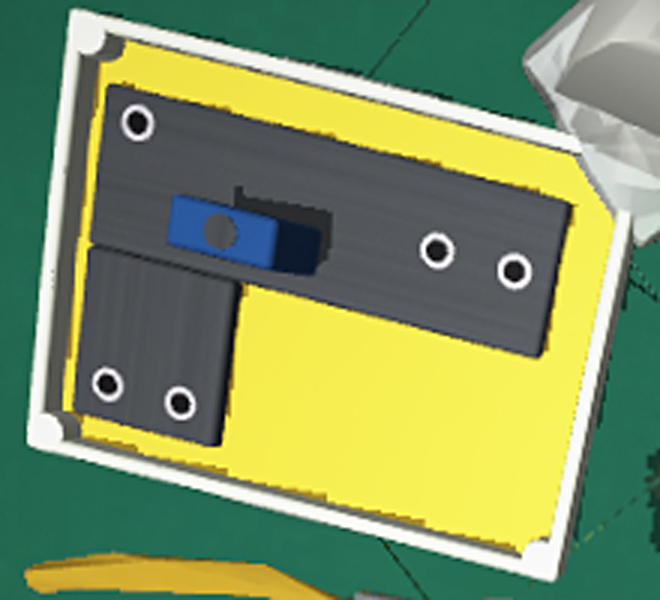

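Confirmed: the red board is upright, with two black sockets (crop (189–259,127–258) and (191–262,322–455)).

```bash
python3 - <<'E'
from h import *
o=np.load('pics/w6o.npy',allow_pickle=True).item();cam=camRt('wrist',o);mm=.001
M=np.array([(-16,32,11),(16,32,11),(16,-32,11),(-16,-32,11),(-6,26,20),(6,26,20),(-6,-26,20),(6,-26,20),(-6,-6,20),(6,-6,20)])*mm
uv=np.array([(125,86),(323,86),(322,468),(133,468),(189,127),(258,127),(194,455),(262,455),(191,347),(261,347)])/5+[270,150]
a,e=fit(M,uv,cam,[.45,.015,np.radians(-78)]);print('adapter',a[:2].round(4),np.degrees(a[2]).round(2),e.round(1).tolist())
M=np.array([(55,73,12),(-55,73,12),(-55,-73,12)])*mm
uv=np.array([(75,10),(30,445),(555,580)])/3+[40,0]
t,e=fit(M,uv,cam,[.5,.16,-.06]);print('tray',t[:2].round(4),np.degrees(t[2]).round(2),e.round(1).tolist())
M=np.array([(42,-60,6),(-42,-60,6),(-42,60,6),(-2,60,6),(-2,-20,6),(42,-20,6)])*mm+[0,0,.003]
uv=np.array([(77,412),(108,85),(572,205),(541,356),(239,282),(217,445)])/3+[40,0]
b,e=fit(M,uv,cam,[.5,.16,np.radians(176)]);print('br',b[:2].round(4),np.degrees(b[2]).round(2),e.round(1).tolist())
c,s=np.cos(t[2]),np.sin(t[2]);d=b[:2]-t[:2];print('br in tray',c*d[0]+s*d[1],-s*d[0]+c*d[1])
print(delta(r.get_obs(),[a[0],a[1],.187],a[2]))
E
```

```text
adapter [0.4443 0.0172] -78.02 [[-0.5, -0.1], [0.6, -0.4], [0.4, 0.8], [-0.3, 1.0], [-0.8, 0.9], [1.0, 0.8], [-0.9, -0.1], [0.5, -0.1], [-0.6, -2.6], [0.6, -2.7]]
tray [0.4996 0.1583] -3.51 [[-0.6, -1.5], [-0.4, 0.3], [1.5, 1.1]]
br [0.4978 0.162 ] 176.66 [[-1.2, 0.6], [-0.1, -1.3], [0.6, -1.9], [0.3, 1.3], [-0.2, -0.2], [0.1, 1.8]]
br in tray -0.001984335488437988 0.0035432729514379476
(array([ -3.,  -4., 163.]), array([-0.07, -0.02,  0.08]))
```

```bash
python3 -m inch '[[[-0.001,-0.001,0.015,0,0,0,-0.35],[-0.003,-0.004,0.04,0,0,0,-0.35],[-0.003,-0.004,0.065,0,0,0,-0.35],[-0.003,-0.004,0.09,0,0,0,-0.35],[-0.003,-0.004,0.112,0,0,0,-0.35],[-0.003,-0.004,0.13,0,0,0,-0.35],[-0.003,-0.004,0.142,0,0,0,-0.35],[-0.003,-0.004,0.15,0,0,0,-0.35],[-0.003,-0.004,0.152,0,0,0,-0.35],[-0.003,-0.004,0.152,0,0,0,-0.35]]]' 40
python3 - <<'E'
from h import *
o=r.get_obs();im=grab_frame('wrist');save('w7',im);im=grab_frame('side');save('s7',im,(280,190,430,300),5)
print(delta(o,[.4443,.0172,.1855],np.radians(-78)))
E
```

```text
clock: 11.3
tool_pos: [0.4446, 0.0175, 0.1975]
tcp_rot: [-3.141, -0.0, -1.361]
force: [-0.4, 0.1, 0.3]
opening: 0.0276
(array([ 0.3,  0.4, 12. ]), array([-0.03, -0.01,  0.02]))
```

View pics/w7.png

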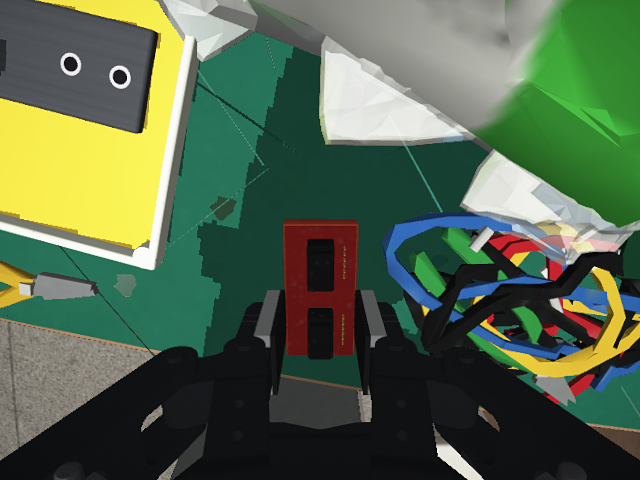

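View pics/s7.png

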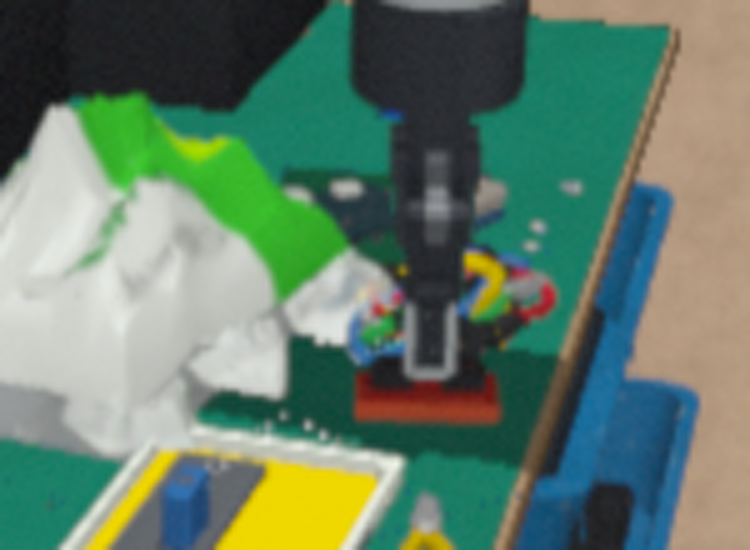

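Pads at (268–280) and (360–372) straddle the sockets (308–333), and the side view shows them centred between the two. I'll lower 12 mm and close.

```bash
python3 -m inch '[[[0,0,0.004,0,0,0,-0.35],[0,0,0.008,0,0,0,-0.35],[0,0,0.011,0,0,0,-0.35],[0,0,0.012,0,0,0,-0.35],[0,0,0.012,0,0,0,-0.35],[0,0,0.012,0,0,0,-1],[0,0,0.012,0,0,0,-1],[0,0,0.012,0,0,0,-1],[0,0,0.012,0,0,0,-1],[0,0,0.012,0,0,0,-1]]]' 40
```

```text
clock: 12.4
tool_pos: [0.4444, 0.0174, 0.1853]
tcp_rot: [-3.141, -0.0, -1.362]
force: [-0.3, -0.4, 0.8]
opening: 0.0089
```

```bash
python3 -m inch '[[[0,0,0,0,0,0,-1],[0,0,-0.004,0,0,0,-1],[0,0,-0.012,0,0,0,-1],[0,0,-0.025,0,0,0,-1],[0,0,-0.04,0,0,0,-1],[0,0,-0.055,0,0,0,-1],[0,0,-0.07,0,0,0,-1],[0,0,-0.08,0,0,0,-1],[0,0,-0.08,0,0,0,-1],[0,0,-0.08,0,0,0,-1]]]'
python3 - <<'E'
from h import *
o=r.get_obs();im=grab_frame('wrist');save('w8',im);np.save('pics/w8.npy',im);np.save('pics/w8o.npy',o);im=grab_frame('side');save('s8',im,(280,170,430,300),5)
E
```

```text
clock: 13.4
tool_pos: [0.4441, 0.0175, 0.2652]
tcp_rot: [-3.141, -0.0, -1.362]
force: [-0.1, -0.1, -0.1]
opening: 0.0091
```

View pics/w8.png

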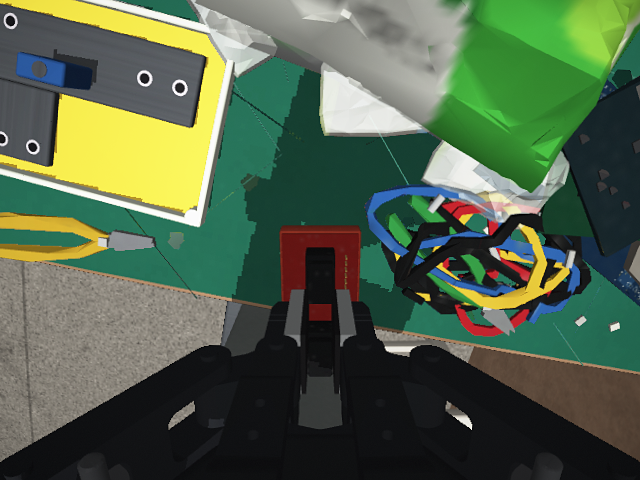

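View pics/s8.png

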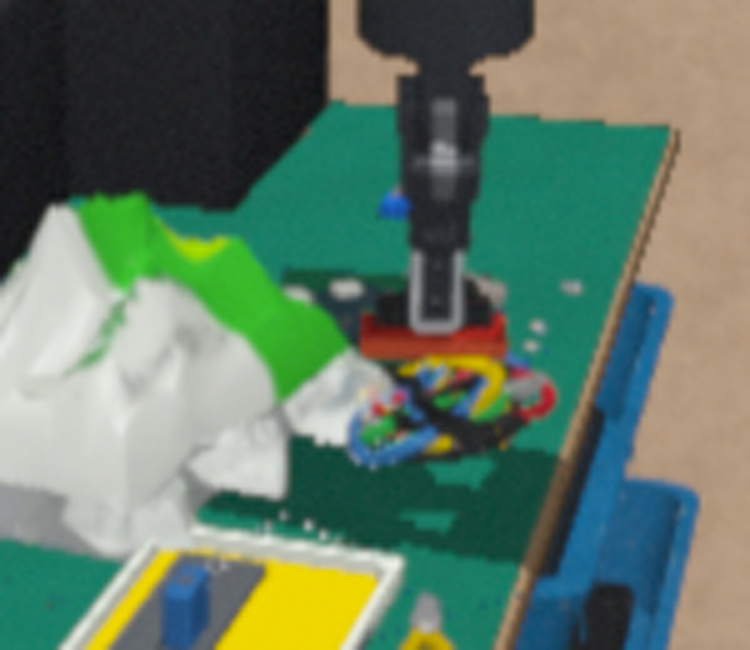

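```bash
python3 - <<'E'
from h import *
o=np.load('pics/w8o.npy',allow_pickle=True).item();cam=camRt('wrist',o)
p=back([(281.5,227.5),(359.5,227.5)],.011+o['tool_pos'][2]-.1853,cam)[:,:2]
yaw=o['tcp_rot'][2];R=lambda a:np.array([[np.cos(a),-np.sin(a)],[np.sin(a),np.cos(a)]])
print((p-o['tool_pos'][:2])@R(-yaw).T*1000)
y=np.radians(-3.5);t=np.array([.4998,.159])+R(y)@[-.0255,-.023];print(t)
print(delta(o,[*t,.265],y))
E
```

```text
[[-14.93388995  33.62220854]
 [ 14.82623274  33.65529183]]
[0.47294345 0.13759964]
(array([-111.5,  -53.1,    0.2]), array([-0.000e+00, -1.000e-02, -7.451e+01]))
```

```bash
python3 -m inch '[[[-0.008,-0.004,0,0,0,-6,-1],[-0.022,-0.011,0,0,0,-14,-1],[-0.038,-0.018,0,0,0,-22,-1],[-0.054,-0.026,0,0,0,-30,-1],[-0.07,-0.034,0,0,0,-38,-1],[-0.086,-0.041,0,0,0,-46.5,-1],[-0.1,-0.048,0,0,0,-55,-1],[-0.108,-0.0515,0,0,0,-63,-1],[-0.1115,-0.053,0,0,0,-70.5,-1],[-0.1115,-0.053,0,0,0,-74.5,-1]]]'
python3 - <<'E'
from h import *
o=r.get_obs();im=grab_frame('wrist');save('w9',im);np.save('pics/w9.npy',im);np.save('pics/w9o.npy',o);im=grab_frame('side');save('s9',im,(220,190,420,340),4)
print(delta(o,[.47294,.1371,.189],np.radians(-3.5)))
E
```

```text
clock: 14.5
tool_pos: [0.4726, 0.1381, 0.264]
tcp_rot: [3.141, 0.002, -0.056]
force: [-0.4, -0.5, -0.2]
opening: 0.0092
(array([ 0.6,  1. , 75. ]), array([0.02, 0.13, 0.26]))
```

View pics/w9.png

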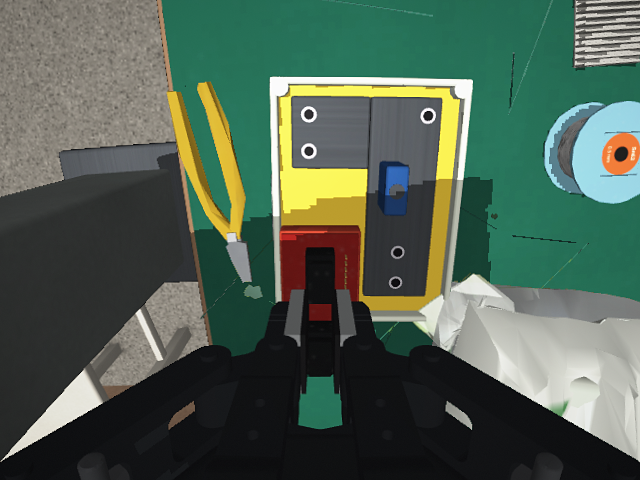

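View pics/s9.png

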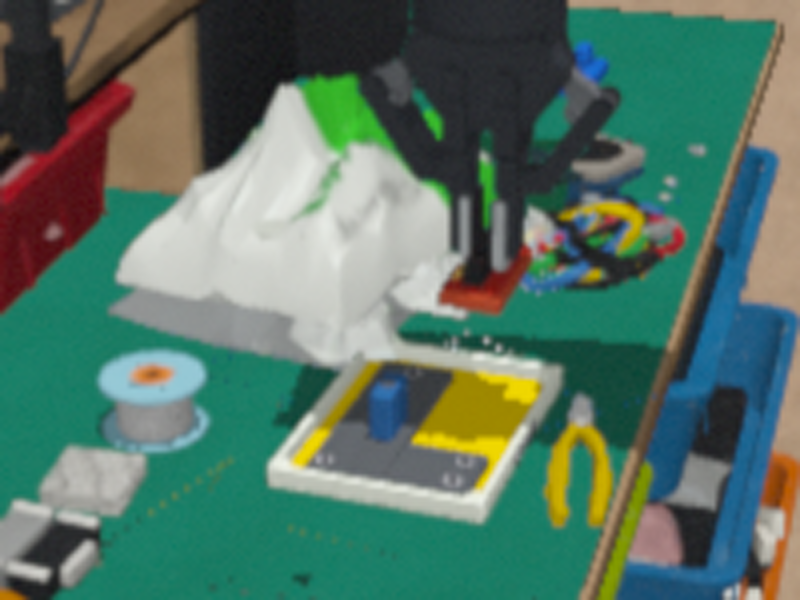

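```bash
python3 - <<'E'
from h import *
o=np.load('pics/w9o.npy',allow_pickle=True).item();cam=camRt('wrist',o);mm=.001
p=back([(271,79),(473,80)],.012,cam)[:,:2];d=p[1]-p[0];y=np.arctan2(d[1],d[0]);print(p,np.linalg.norm(d),np.degrees(y),p.mean(0)-.073*np.array([-np.sin(y),np.cos(y)]))
M=np.array([(42,-60,9),(-42,-60,9),(-42,60,9),(-2,60,9),(42,-20,9)])*mm
b,e=fit(M,np.array([(292,97),(441,98),(428,297),(363,294),(291,166)]),cam,[.5,.16,np.radians(176)]);print('br',b,np.degrees(b[2]),e.round(1).tolist())
a=back([(281.5,229),(359.5,228)],.011+o['tool_pos'][2]-.1853,cam)[:,:2];print('ad edge',a,np.degrees(np.arctan2(*(a[1]-a[0])[::-1])))
E
```

```text
[[0.45050648 0.23444471]
 [0.55869669 0.22867911]] 0.1083437224390718 -3.0504832662018018 [0.50071683 0.15866535]
br [0.49834041 0.16314295 3.08282823] 176.63304668285343 [[-1.7, -1.4], [2.6, -0.9], [-1.7, -0.1], [0.4, 2.9], [0.4, 3.1]]
ad edge [[0.4586309  0.17289853]
 [0.48838531 0.17165759]] -2.38820427648782
```

```bash
python3 -m inch '[[[0.0003,0,0.006,0,0,0,-1],[0.0005,0.0005,0.018,0,0,0,-1],[0.0005,0.0005,0.032,0,0,0,-1],[0.0005,0.0005,0.045,0,0,0,-1],[0.0005,0.0005,0.056,0,0,0,-1],[0.0005,0.0005,0.064,0,0,0,-1],[0.0005,0.0005,0.07,0,0,0,-1],[0.0005,0.0005,0.0735,0,0,0,-1],[0.0005,0.0005,0.075,0,0,0,-1],[0.0005,0.0005,0.075,0,0,0,-1]]]'
python3 - <<'E'
from h import *
o=r.get_obs();im=grab_frame('wrist');save('w10',im);im=grab_frame('side');save('s10',im,(260,230,400,350),5)
print(delta(o,[.47294,.1371,.1885],np.radians(-3.4)))
E
```

```text
clock: 15.6
tool_pos: [0.4736, 0.137, 0.1903]
tcp_rot: [-3.142, -0.0, -0.061]
force: [-0.3, 0.3, 0.0]
opening: 0.0091
(array([-0.7, -0. ,  1.8]), array([-0.  , -0.03, -0.12]))
```

View pics/w10.png

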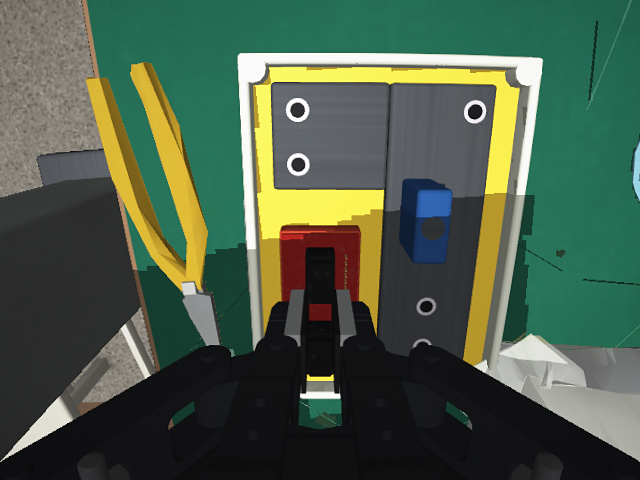

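View pics/s10.png

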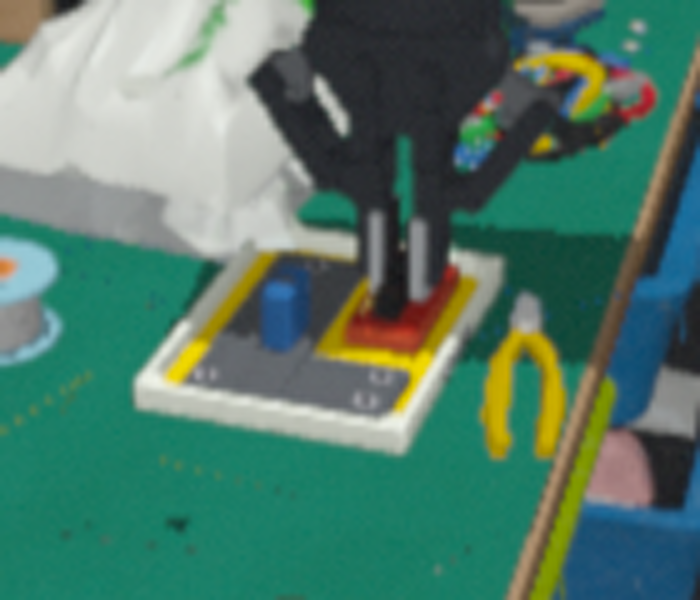

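The board sits in the free corner with yellow margins all round. I'll lower 2 mm, release and rise.

```bash
python3 -m inch '[[[0,0,0.001,0,0,0,-1],[0,0,0.002,0,0,0,-1],[0,0,0.002,0,0,0,-1],[0,0,0.002,0,0,0,-0.4],[0,0,0.002,0,0,0,-0.4],[0,0,0.002,0,0,0,-0.4],[0,0,0.002,0,0,0,-0.4],[0,0,0,0,0,0,-0.4],[0,0,-0.015,0,0,0,-0.4],[0,0,-0.04,0,0,0,-0.4]]]'
python3 -m inch '[[[0,0,-0.03,0,0,0,0],[0,0.01,-0.06,0,0,0,0],[0,0.02,-0.09,0,0,0,0],[0,0.03,-0.11,0,0,0,0],[0,0.04,-0.12,0,0,0,0],[0,0.05,-0.12,0,0,0,0],[0,0.06,-0.12,0,0,0,0],[0,0.06,-0.12,0,0,0,0],[0,0.06,-0.12,0,0,0,0],[0,0.06,-0.12,0,0,0,0]]]'
python3 - <<'E'
from h import *
o=r.get_obs();im=grab_frame('wrist');save('w11',im);np.save('pics/w11.npy',im);np.save('pics/w11o.npy',o);im=grab_frame('side');save('s11',im,(260,230,400,350),5)
E
```

```text
clock: 16.7
tool_pos: [0.4723, 0.1368, 0.2291]
tcp_rot: [3.141, 0.005, -0.061]
force: [0.0, 0.3, 0.5]
opening: 0.0257
clock: 17.7
tool_pos: [0.4695, 0.0772, 0.3492]
tcp_rot: [-3.141, 0.002, -0.061]
force: [-0.2, 0.8, 0.4]
opening: 0.0427
```

View pics/w11.png

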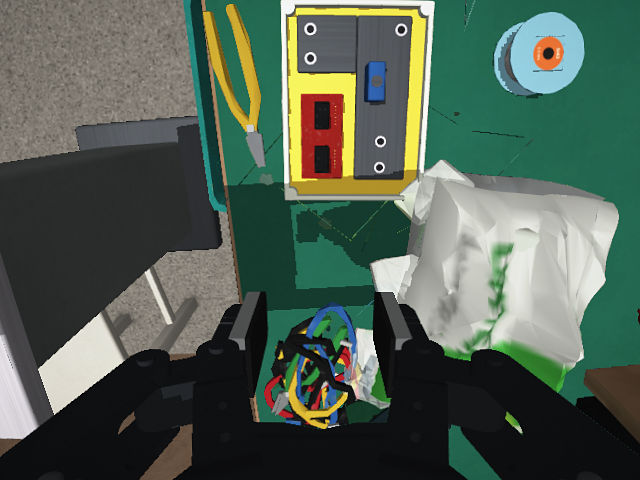

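View pics/s11.png

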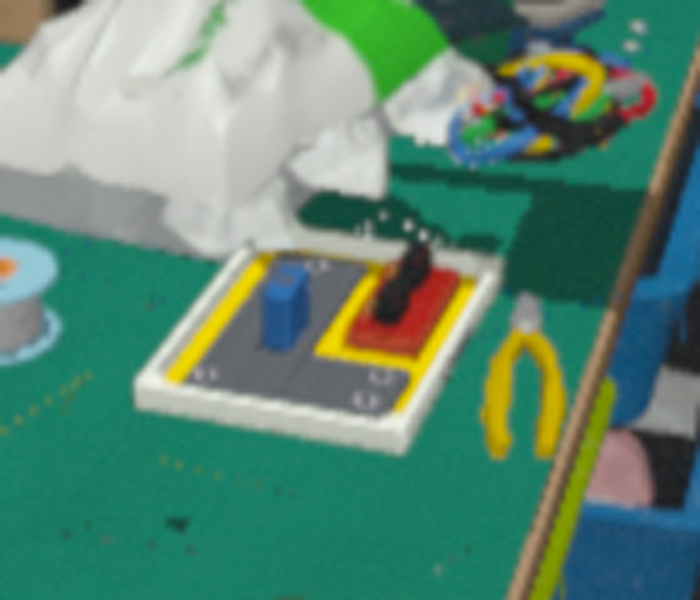

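Both parts lie in the tray: bracket at (297–410, 15–178), board at (302–343, 95–178), with the sockets up. I'll check the angle and height numerically.

```bash
python3 - <<'E'
from h import *
im=np.load('pics/w11.npy');save('w11c',im,(270,0,450,210),2.8)
E
```

```text
(no output)
```

View pics/w11c.png

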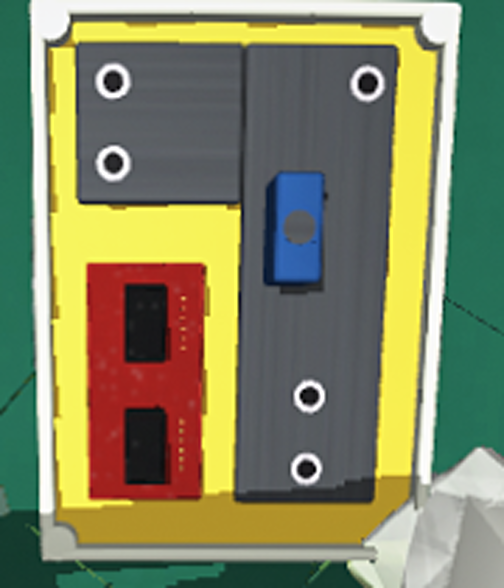

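```bash
python3 - <<'E'
from h import *
o=np.load('pics/w11o.npy',allow_pickle=True).item();cam=camRt('wrist',o);mm=.001
f=lambda u:np.array(u)/2.8+[270,0]
M=np.array([(-16,32,14),(16,32,14),(16,-32,14),(-16,-32,14)])*mm
a,e=fit(M,f([(88,264),(204,264),(200,498),(90,498)]),cam,[.47,.137,-.06]);print('ad',a,np.degrees(a[2]),e.round(1).tolist())
M=np.array([(-55,73,12),(55,73,12),(-55,-73,12)])*mm
t,e=fit(M,f([(32,0),(460,5),(43,559)]),cam,[.5,.16,-.06]);print('tray',t,np.degrees(t[2]),e.round(1).tolist())
M=np.array([(42,-60,9),(-42,-60,9),(-42,60,9),(-2,60,9),(42,-20,9)])*mm
b,e=fit(M,f([(78,43),(397,46),(373,501),(235,500),(78,201)]),cam,[.5,.16,3.08]);print('br',b,np.degrees(b[2]),e.round(1).tolist())
print(r.get_obs()['clock'],r.get_obs()['force'])
E
```

```text
ad [ 0.47331318  0.13775116 -0.06297569] -3.6082410210166964 [[-1.0, -1.1], [0.9, -1.0], [0.9, 1.5], [-0.8, 1.4]]
tray [ 0.50030517  0.15895785 -0.06276857] -3.5963740427212105 [[-0.5, -0.3], [1.4, -0.4], [-0.4, 1.9]]
br [0.49849598 0.16327849 3.07567868] 176.2234072819293 [[-0.9, -1.5], [1.6, -1.1], [0.6, 1.2], [-0.2, 1.1], [-0.5, 0.4]]
17.8 [0.47476824 0.21738241 0.70338281]
```

Board and tray agree to 0.1°, and nothing touches. Handing in.

```bash
python3 -c "
from h import *
print(r.close_job())"
```

```text
the job is handed in; nothing more can be done
None
```

The kit is packed and handed in at 17.8 s on the robot's clock, well inside the 56 s limit. I laid the L-bracket flat in the tray first, then the red adapter board, sockets up, in the free corner on the robot's right-hand near side.

- **Alignment:** the last wrist picture puts the board at −3.6° against the tray's −3.6°, and the bracket turned half round at 176.2° (about 0.2° off square).
- **Clearance and height:** yellow floor shows around the board and along every visible side of the bracket. Both look flat in the side view. I did not measure their heights, only fitted the pictures assuming both rest on the tray floor.
- **Untouched items:** I never went near the blue look-alike or the heatsink. The gripper was open and well clear, with the wrist force under 1 N.

**Disagreements:** the point fits left errors of up to about 2 pixels in the last picture, 3 in some earlier ones. The first rough tray angle, from the scene camera (−5.5°), disagreed with the wrist camera (−3.0° to −3.8°), so I used the wrist's value. The grey-green bag hides the tray's far right corner in most views, so I did not see that corner in the last wrist picture.

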